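# Find and open the unlatched lid of the scrap box

### The job

One of the four identical tilting lids of the jeweller's scrap box is unlatched: press the lids with the fingertips one after another at their black dots to find the one that rocks, then push that lid down and away from you until it stands nearly upright against its stop, and leave it open. Only press and push from the top: do not pull the lid up by its raised edge, and leave the ring, cup, tweezers and soldering block where they are.

Things in the scene. Friction and masses are not known exactly. Their poses are not given: they have to be found in the camera images.
- box: Fixed dark-wood scrap box, 166 mm deep (x), 384 long (y), 90 high. Origin on the bench, under the lids' pin line, mid length; x away from the robot, y left along the row, z up. Near face x = -78 mm, far face +88. Four openings in its top, 92 mm apart along y, each x -60 to +34 mm, 76 mm wide, 82 mm deep inside, empty, with 16 mm bars between; each closed by a light-wood lid flush with the top.
- flap (a joint): Tilt (rad) of the one unlatched lid; does not tell which lid it is. 0 flush; positive: robot-side part down, far part up; open stop 1.25. Pressed on its far part it rocks only to -0.1. No spring: pin friction (0.1 N m, 2.4 N at the dot) keeps it where left. Pressed 36 mm down at the dot it tips about 0.8; pushing the fingertips on from there to box +x, to about 10 mm from the pin, brings it to the stop.
- jar: Bystander: loose white ceramic cup, 64 mm across, 55 mm high, standing on the bench on the robot side of the box; origin at the centre of its underside.
- tweezers: Bystander: loose steel tweezers, about 155 mm long, 15 mm wide, 8 mm high along its own x, lying on the bench on the robot side of the box; origin on the bench near mid length.
- charcoal: Bystander: loose black soldering block 60 x 110 x 28 mm, lying on the bench beyond the box; origin at the centre of its underside.
- ring: Bystander: loose brass finger ring, 22 mm across, 6 mm high, lying on the 54 mm wide far ledge of the box top; origin at the centre of its underside.
- spot1 (a point): Black dot, 16 mm across, on the top of flush lid 1 from the left (+y), 90 mm above the bench; fixed to the box, with its axes. The lid is 90 x 72 x 8 mm, from 58 mm on the robot side of its cross pin to 32 mm beyond it; the dot lies 42 mm on the robot side of the pin, on the mid line. Three of the four lids are latched and rigid, one is not; they look alike.
- spot2 (a point): Black dot, 16 mm across, on the top of flush lid 2 from the left (+y), 90 mm above the bench; fixed to the box, with its axes. The lid is 90 x 72 x 8 mm, from 58 mm on the robot side of its cross pin to 32 mm beyond it; the dot lies 42 mm on the robot side of the pin, on the mid line. Three of the four lids are latched and rigid, one is not; they look alike.
- spot3 (a point): Black dot, 16 mm across, on the top of flush lid 3 from the left (+y), 90 mm above the bench; fixed to the box, with its axes. The lid is 90 x 72 x 8 mm, from 58 mm on the robot side of its cross pin to 32 mm beyond it; the dot lies 42 mm on the robot side of the pin, on the mid line. Three of the four lids are latched and rigid, one is not; they look alike.
- spot4 (a point): Black dot, 16 mm across, on the top of flush lid 4 from the left (+y), 90 mm above the bench; fixed to the box, with its axes. The lid is 90 x 72 x 8 mm, from 58 mm on the robot side of its cross pin to 32 mm beyond it; the dot lies 42 mm on the robot side of the pin, on the mid line. Three of the four lids are latched and rigid, one is not; they look alike.

How it is judged:
By the outcome, as a careful person would: the job done as asked, in the order asked, and still so for the second after the job is handed in, with the robot touching nothing.
It also fails if it takes over 42 s, if anything falls off the work surface, if the arm or the gripper's body presses on something with over 40 N, if the wrist force passes 120 N, or if a joint passes its speed limit or range.

### The arm

A 6-joint arm with a two-finger parallel gripper is mounted at the origin on the work surface. World frame = base frame: x ahead of the robot, y to its left, z up, the work surface at z = 0. Lengths are in m, angles in rad, forces in N, time in s.
With the tool pointing down it reaches from about 0.3 to 0.875 m from the base axis. Payload 4.2 kg.
Tool frame: the origin (TCP) lies at the very end of the fingers, on their centre line; the grasp point (between the pads) lies 19 mm behind it; z points along the fingers, y is the line along which they close (so a half turn about z gives the same grasp; the last joint's range is limited). The gripper opens to 85 mm and grips with 20 to 120 N. Pads are 22 mm wide; open, the fingers measure 114 mm over their backs; the gripper's body (76 mm by 85 mm) begins 54 mm behind the grasp point. The pads swing forward as they close: fully open they stand 13 mm farther back than shut.
Start: joints at [-1.271, 0.32, 1.565, -0, 1.257, -0.02], TCP at [0.181, -0.546, 0.231] pointing down, gripper open.
Joint ranges: [-3.11, 3.11], [-0.84, 2.01], [0.21, 2.61], [-1.34, 4.49], [0.05, 2.63], [-2.56, 2.56]. Speed limits (rad/s): [2.57, 2.57, 3.14, 3.14, 3.14, 3.14].

### API

Orientations are given as [roll, pitch, yaw] about the fixed x, y, z axes, in that order (R = Rz(yaw) Ry(pitch) Rx(roll)).
In Python, from cell import observe, camera, camera_params, ticket gives the robot as it stands.
- The arm moves only by the tool carry_out, never from a script. Its argument "plan" is a list of rows, each a list of 3 entries, a list of its own where there are three numbers: the turn, a rotation vector about the world's x, y, z in degrees, then the shift along the world's x, y, z in m, then the opening in per cent of the stroke, from 0 (shut) to 100 (fully open). A call has 1 to 8 rows; each row shifts and turns the commanded pose from where the row before left it; what a row does not reach is not made up. A row lasts 1/12 s, in which the tool goes at most 41.7 mm and 7.16 degrees, less where a joint would pass 70% of its speed; a pose out of reach is approached as far as the arm can. A call with a gripper value outside its range is refused whole. The fingers move at their own pace and stop on an object; the grip force is fixed at half the most. Time passes only in rows, so rows that do not move let the fingers close. It gives the time, the measured TCP pose, the force and the opening at its end, in the units of the state.
- observe(): the state, without advancing time (a new reading comes with each control period).
- camera(name): name is "scene" or "top" or "wrist"; returns the picture (400x640x3 uint8, red, green, blue); there is no depth.
- camera_params(name): a dict with "camera_matrix" (3x3 intrinsics, pixels), "xyz" and "orientation" of the camera in the world. Camera axes: x right, y up, looking along -z (the intrinsics and any distortion apply to the point x, -y, -z); pixel columns grow to the right and rows downward; lengths in m; the calibration is good to about 2 mm. The wrist camera is an equidistant fisheye: a pixel r from the principal point sees the ray r / f radians off the axis. A picture is of the moment at which its call begins: read the wrist's pose just before it. camera_params takes no time and is no camera call; for the wrist camera it gives the pose at the moment of the call.
- ticket.finish_job(): hands the job in, once; it reports no verdict.
The state is a dict: "time": time; "joint_positions": joint angles; "qd": joint speeds; "joint_torque": joint torques, N m; "eef_pos": TCP position; "tool_rot": TCP orientation; "contact_force": force on the tool from outside, world axes, zero at the start; "torque": the same for the moment, N m; "grip_width": finger opening in m.
Only numpy, scipy, OpenCV 4.12 (cv2) and the standard library are available. Lean on these libraries where they do the work, as an engineer would, in place of code of your own. Each camera call takes 0.05 s, during which the arm holds its last target. There are 200 camera calls.

## Working session

There is one attempt and no reset: what is moved stays moved. The work goes in short steps, Python scripts to look and compute and a tool call to move; the robot and the scene stay as the last step left them, time stands still between calls to the robot, and variables do not carry over. Pictures are saved under pics/ and viewed, on a budget of 10 in all, crops included, one or two more only if the job needs it, and the job is handed in when it is done.

Besides the shell and the picture viewer there is one more tool, called by a JSON object that holds its "fn" and its "kwargs". carry_out: Moves the arm, as the interface text tells. Its arguments: {"type":"object","properties":{"plan":{"type":"array"}},"required":["plan"]}

```bash
mkdir -p pics
python3 - <<'E'
from cell import *
import cv2
print(observe())
for n in("top","scene"):
    cv2.imwrite(f"pics/{n}1.png",camera(n)[:,:,::-1]); print(n,camera_params(n))
E
```

```text
{'time': 0.0, 'joint_positions': array([-1.27100007e+00,  3.20279571e-01,  1.56567742e+00,  5.64461221e-05,
        1.25740397e+00, -1.99811765e-02]), 'qd': array([ 0.00051839, -0.0014463 , -0.0003248 ,  0.00281735,  0.00069845,
       -0.00116594]), 'joint_torque': array([ 1.10531415e-03, -4.15507758e+01, -2.34164071e+01,  1.08189797e-04,
        8.31903715e-03,  3.07804129e-06]), 'eef_pos': array([ 0.18063981, -0.54538313,  0.23048997]), 'tool_rot': array([-3.13982577e+00, -8.89857335e-05,  3.19759907e-01]), 'contact_force': array([-0.36160339,  0.12033655,  0.06673702]), 'torque': array([0.00558473, 0.01327356, 0.01622448]), 'grip_width': 0.08570219634146428}
top {'camera_matrix': array([[417.98649398,   0.        , 317.069868  ],
       [  0.        , 417.98649398, 197.28060348],
       [  0.        ,   0.        ,   1.        ]]), 'xyz': array([0.52619882, 0.01946629, 0.77614126]), 'orientation': array([ 0.09033386,  0.01085882, -1.58750734])}
scene {'camera_matrix': array([[444.36941978,   0.        , 328.59922937],
       [  0.        , 444.36941978, 197.40925584],
       [  0.        ,   0.        ,   1.        ]]), 'xyz': array([ 0.80034827, -0.22467274,  0.6375928 ]), 'orientation': array([0.51667524, 0.00867884, 0.70803912])}
```

View pics/top1.png

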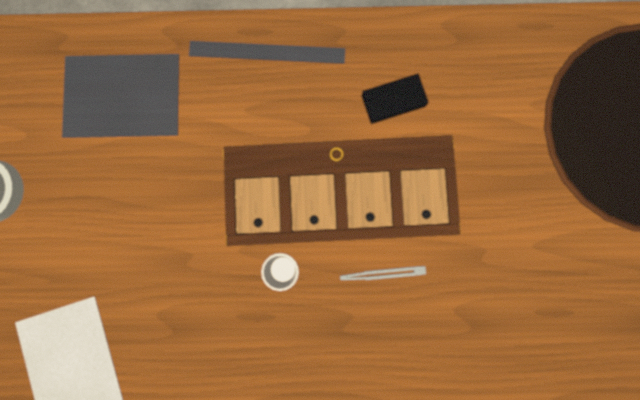

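View pics/scene1.png

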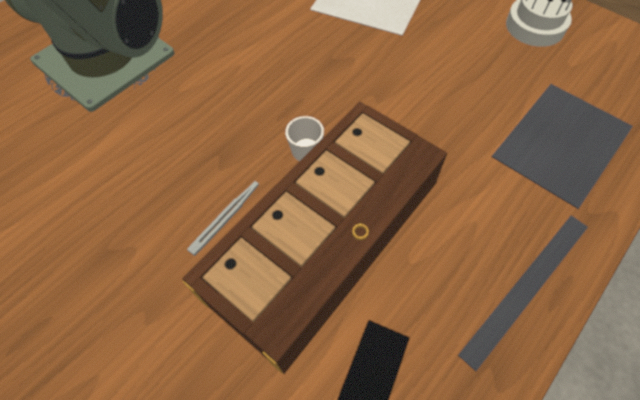

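The top view shows dots at about (258,222), (314,219), (370,217) and (426,214). The ring is at (336,154), the cup at (280,272), the tweezers at (383,273) and the block at (395,98). In the scene view the dots are at (357,132), (319,171), (277,215) and (231,264).

```bash
cat > h.py <<'E'
import numpy as np, cv2
from cell import *
from scipy.spatial.transform import Rotation as R
def ray(p,u,v):
    K=p["camera_matrix"]; d=np.array([(u-K[0,2])/K[0,0],-(v-K[1,2])/K[1,1],-1.])
    return p["xyz"],R.from_euler("xyz",p["orientation"]).apply(d)
def at(p,u,v,z):
    o,d=ray(p,u,v); return o+d*(z-o[2])/d[2]
def dot(img,u,v,r=8):
    g=255-img.astype(float).max(2)[v-r:v+r+1,u-r:u+r+1]; w=np.clip(g-190,0,None)
    y,x=np.mgrid[-r:r+1,-r:r+1]; return u+(w*x).sum()/w.sum(), v+(w*y).sum()/w.sum()
E
python3 - <<'E'
from h import *
P={"top":[(258,222),(314,219),(370,217),(426,214)],"scene":[(357,132),(319,171),(277,215),(231,264)]}
for n in P:
    p=camera_params(n); im=cv2.imread(f"pics/{n}1.png")
    q=[at(p,*dot(im,*c),.09) for c in P[n]]; print(n,np.round(q,4).tolist(),np.linalg.norm(np.diff(q,axis=0),axis=1).round(4), np.degrees(np.arctan2(*(q[3]-q[0])[:2]*[1,1])))
p=camera_params("top")
for nm,u,v,z in [("cup",280,270,.05),("ring",336,154,.09),("tw",383,273,.005),("blk",395,98,.028),("corner NL",229,244,.09),("NR",459,234,.09),("FL",224,148,.09),("FR",451,136,.09)]: print(nm,at(p,u,v,z).round(3))
E
```

```text
top [[0.5494, 0.1242, 0.09], [0.5522, 0.0322, 0.09], [0.5554, -0.0598, 0.09], [0.5583, -0.1518, 0.09]] [0.092  0.092  0.0921] 178.14672052662524
scene [[0.5517, 0.1257, 0.09], [0.5546, 0.0337, 0.09], [0.5577, -0.0583, 0.09], [0.5607, -0.1503, 0.09]] [0.0921 0.092  0.0921] 178.12977457980665
cup [0.468 0.092 0.05 ]
ring [ 0.66  -0.007  0.09 ]
tw [ 0.456 -0.091  0.005]
blk [ 0.774 -0.119  0.028]
corner NL [0.514 0.171 0.09 ]
NR [ 0.524 -0.204  0.09 ]
FL [0.674 0.18  0.09 ]
FR [ 0.687 -0.199  0.09 ]
```

{"fn": "carry_out", "kwargs": {"plan": [[[0, 0, -2], [0.023, 0.024, 0], 0], [[0, 0, -2], [0.023, 0.024, 0], 0], [[0, 0, -2], [0.023, 0.024, 0], 0], [[0, 0, -2], [0.023, 0.024, 0], 0], [[0, 0, -2], [0.023, 0.024, 0], 0], [[0, 0, -2], [0.023, 0.024, 0], 0], [[0, 0, -2], [0.023, 0.024, 0], 0], [[0, 0, -2.5], [0.023, 0.024, 0], 0]]}}

```text
time: 0.77
eef_pos: [0.3654, -0.3523, 0.231]
tool_rot: [-3.141, 0.0, 0.03]
contact_force: [0.5, -0.4, 0.5]
grip_width: -0.0005
```

{"fn": "carry_out", "kwargs": {"plan": [[[0, 0, 0], [0.024, 0.025, -0.012], 0], [[0, 0, 0], [0.024, 0.025, -0.012], 0], [[0, 0, 0], [0.024, 0.025, -0.012], 0], [[0, 0, 0], [0.024, 0.025, -0.012], 0], [[0, 0, 0], [0.024, 0.025, -0.012], 0], [[0, 0, 0], [0.024, 0.025, -0.012], 0], [[0, 0, 0], [0.024, 0.025, -0.012], 0], [[0, 0, 0], [0.025, 0.025, -0.016], 0]]}}

```text
time: 1.43
eef_pos: [0.5589, -0.1525, 0.131]
tool_rot: [3.141, -0.001, 0.032]
contact_force: [-0.4, -0.7, -0.3]
grip_width: 0.0005
```

{"fn": "carry_out", "kwargs": {"plan": [[[0, 0, 0], [0, 0.001, -0.015], 0], [[0, 0, 0], [0, 0, -0.013], 0], [[0, 0, 0], [0, 0, -0.006], 0], [[0, 0, 0], [0, 0, -0.003], 0], [[0, 0, 0], [0, 0, -0.002], 0], [[0, 0, 0], [0, 0, -0.002], 0], [[0, 0, 0], [0, 0, -0.001], 0], [[0, 0, 0], [0, 0, 0], 0]]}}

```text
time: 2.1
eef_pos: [0.558, -0.1533, 0.09]
tool_rot: [3.141, -0.001, 0.031]
contact_force: [0.3, 0.9, -0.2]
grip_width: 0.0001
```

{"fn": "carry_out", "kwargs": {"plan": [[[0, 0, 0], [0.001, 0.002, -0.001], 0], [[0, 0, 0], [0, 0, -0.001], 0], [[0, 0, 0], [0, 0, -0.001], 0], [[0, 0, 0], [0, 0, 0], 0]]}}

```text
time: 2.43
eef_pos: [0.5591, -0.1512, 0.0866]
tool_rot: [3.141, -0.001, 0.032]
contact_force: [0.0, -2.6, 2.4]
grip_width: 0.0001
```

{"fn": "carry_out", "kwargs": {"plan": [[[0, 0, 0], [0, 0, -0.001], 0], [[0, 0, 0], [0, 0, -0.001], 0], [[0, 0, 0], [0, 0, -0.001], 0], [[0, 0, 0], [0, 0, 0], 0]]}}

```text
time: 2.77
eef_pos: [0.559, -0.1509, 0.0832]
tool_rot: [3.142, -0.0, 0.032]
contact_force: [-0.2, -2.1, 2.1]
grip_width: 0.0003
```

Lid 4 yields under about 2 N, which matches pin friction, so it is rocking. I'll press on and check with a picture.

{"fn": "carry_out", "kwargs": {"plan": [[[0, 0, 0], [0, 0, -0.003], 0], [[0, 0, 0], [0, 0, -0.003], 0], [[0, 0, 0], [0, 0, -0.003], 0], [[0, 0, 0], [0, 0, -0.003], 0], [[0, 0, 0], [0, 0, -0.003], 0], [[0, 0, 0], [0, 0, -0.003], 0], [[0, 0, 0], [0, 0, -0.003], 0], [[0, 0, 0], [0, 0, 0], 0]]}}

```text
time: 3.43
eef_pos: [0.5579, -0.1506, 0.0612]
tool_rot: [-3.141, 0.002, 0.032]
contact_force: [-0.6, 0.5, -0.7]
grip_width: 0.0003
```

Run:
```python
from h import *
o=observe();print(o["eef_pos"],o["contact_force"])
im=camera("scene")[:,:,::-1][100:400,120:520]; cv2.imwrite("pics/s2.png",cv2.resize(im,(800,600)))
```

```text
[ 0.55788063 -0.15058709  0.06124835] [-0.62221397  0.5113385  -0.69348166]
```

View pics/s2.png

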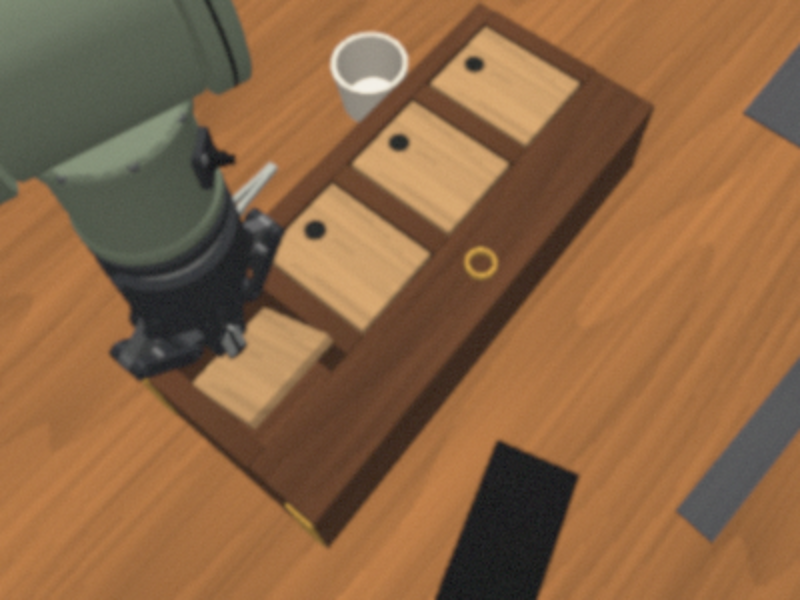

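The crop shows lid 4 tilting: its far edge is raised around (270,360) and the fingers are in the opening. The ring at (481,262) and the cup have not moved. I'll go on down, then push along +x.

{"fn": "carry_out", "kwargs": {"plan": [[[0, 0, 0], [0, 0, -0.003], 0], [[0, 0, 0], [0, 0, -0.003], 0], [[0, 0, 0], [0, 0, -0.002], 0], [[0, 0, 0], [0.003, 0, 0], 0], [[0, 0, 0], [0.003, 0, 0], 0], [[0, 0, 0], [0.003, 0, 0], 0], [[0, 0, 0], [0.003, 0, 0], 0], [[0, 0, 0], [0, 0, 0], 0]]}}

```text
time: 4.15
eef_pos: [0.5709, -0.1507, 0.0539]
tool_rot: [-3.141, 0.001, 0.032]
contact_force: [-2.6, 1.4, -0.9]
grip_width: 0.0002
```

{"fn": "carry_out", "kwargs": {"plan": [[[0, 0, 0], [0.002, 0, 0], 0], [[0, 0, 0], [0.002, 0, 0], 0], [[0, 0, 0], [0.002, 0, 0], 0], [[0, 0, 0], [0.002, 0, 0], 0], [[0, 0, 0], [0, 0, 0], 0]]}}

```text
time: 4.57
eef_pos: [0.5765, -0.1507, 0.0539]
tool_rot: [-3.141, 0.006, 0.032]
contact_force: [-8.9, 0.1, 1.1]
grip_width: 0.0001
```

{"fn": "carry_out", "kwargs": {"plan": [[[0, 0, 0], [0.001, 0, 0], 0], [[0, 0, 0], [0.001, 0, 0], 0], [[0, 0, 0], [0, 0, 0], 0]]}}

```text
time: 4.82
eef_pos: [0.5766, -0.1507, 0.0539]
tool_rot: [-3.14, 0.01, 0.032]
contact_force: [-12.1, -1.3, 3.8]
grip_width: 0.0003
```

Run:
```python
from h import *
im=camera("scene")[:,:,::-1][100:400,120:520]; cv2.imwrite("pics/s3.png",cv2.resize(im,(800,600)))
```

```text
(no output)
```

View pics/s3.png

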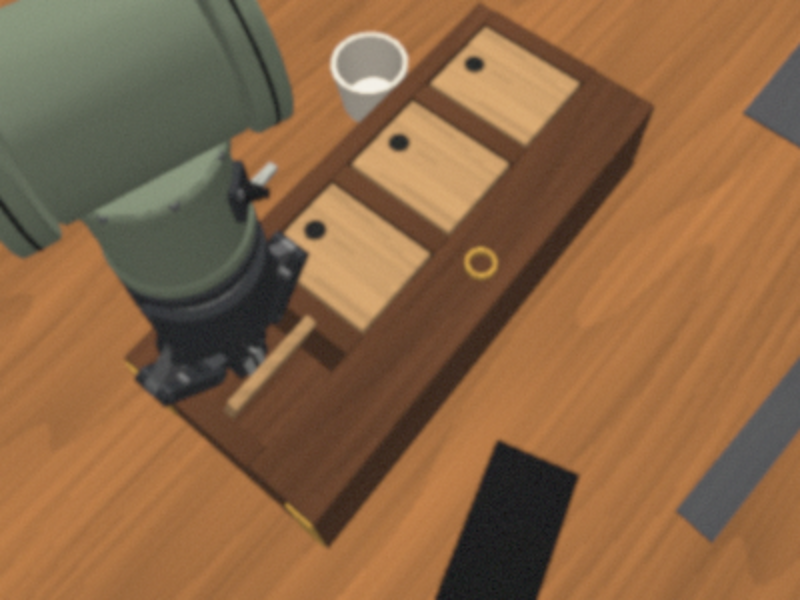

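The raised lid now shows as a thin, nearly upright strip from (230,405) to (310,325). The −12 N with no further travel says it is against its stop. I'll back off toward −x and then go up.

{"fn": "carry_out", "kwargs": {"plan": [[[0, 0, 0], [-0.008, 0, 0], 0], [[0, 0, 0], [-0.008, 0, 0], 0], [[0, 0, 0], [-0.005, 0, 0], 0], [[0, 0, 0], [0, 0, 0.012], 0], [[0, 0, 0], [0, 0, 0.03], 0], [[0, 0, 0], [0, 0, 0.035], 0], [[0, 0, 0], [0, 0, 0.035], 0], [[0, 0, 0], [0, 0, 0.035], 0]]}}

```text
time: 5.53
eef_pos: [0.5604, -0.1509, 0.2035]
tool_rot: [3.141, -0.003, 0.032]
contact_force: [0.8, -0.8, 0.1]
grip_width: -0.0001
```

{"fn": "carry_out", "kwargs": {"plan": [[[0, 0, 0], [-0.024, -0.03, 0], 0], [[0, 0, 0], [-0.024, -0.03, 0], 0], [[0, 0, 0], [-0.024, -0.03, 0], 0], [[0, 0, 0], [-0.024, -0.03, 0], 0], [[0, 0, 0], [-0.024, -0.03, 0], 0], [[0, 0, 0], [-0.024, -0.03, 0], 0], [[0, 0, 0], [0, 0, 0], 0], [[0, 0, 0], [0, 0, 0], 0]]}}

```text
time: 6.2
eef_pos: [0.4153, -0.3325, 0.2019]
tool_rot: [3.14, -0.002, 0.028]
contact_force: [-0.1, 0.0, 0.0]
grip_width: 0.0002
```

Run:
```python
from h import *
o=observe();print(o["time"],o["eef_pos"],o["contact_force"])
a=cv2.resize(camera("scene")[:,:,::-1][200:400,120:370].copy(),(500,400)); b=cv2.resize(camera("top")[:,:,::-1][120:280,370:490].copy(),(300,400))
cv2.imwrite("pics/s4.png",np.hstack([a,b]))
# predicted raised edge line (lid 4) at several tilts, scene crop px & top crop px
bx=R.from_euler("z",.0325); 
for t in (1.0,1.1,1.25):
  for n in("scene","top"):
    p=camera_params(n);K=p["camera_matrix"];r=[]
    for s in(-.036,.036):
     for off in(.004,-.004):
      X=np.array([.5595,-.151,.086])+bx.apply([.042+.032*np.cos(t)-off*np.sin(t),s,.032*np.sin(t)+off*np.cos(t)])
      c=R.from_euler("xyz",p["orientation"]).inv().apply(X-p["xyz"]); u=K[0,2]-K[0,0]*c[0]/c[2]; v=K[1,2]+K[1,1]*c[1]/c[2]
      r.append((round((u-120)*2),round((v-200)*2)) if n=="scene" else (round(500+(u-370)*2.5),round((v-120)*2.5)))
    print(t,n,r)
```

```text
6.2 [ 0.41527798 -0.33253975  0.20193808] [-0.1461      0.03118849  0.04284484]
1.0 scene [(233, 211), (243, 220), (314, 122), (323, 131)]
1.0 top [(698, 140), (695, 130), (585, 145), (583, 136)]
1.1 scene [(229, 207), (239, 216), (311, 118), (320, 127)]
1.1 top [(699, 144), (697, 134), (586, 150), (584, 140)]
1.25 scene [(223, 202), (233, 211), (305, 113), (314, 122)]
1.25 top [(700, 151), (698, 140), (587, 157), (585, 146)]
```

View pics/s4.png

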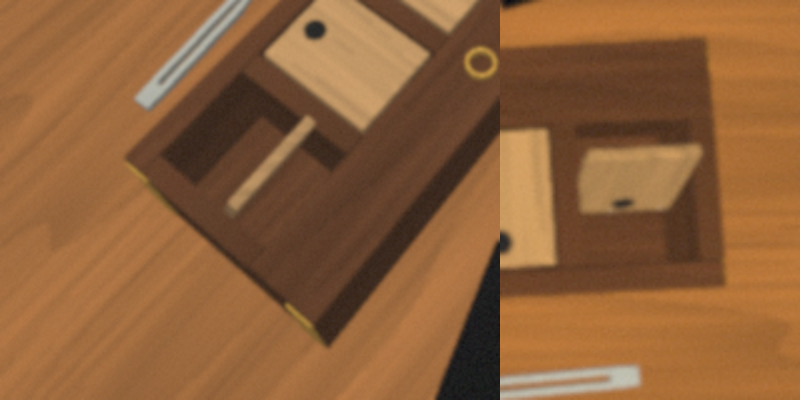

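The lid is open, and the ring, tweezers and cup look untouched. One numerical check of the tilt from the dot and the raised edge before handing in.

Run:
```python
from h import *
bx=R.from_euler("z",.0325)
B={"top":[.5583,-.1518,.09],"scene":[.5607,-.1503,.09]}
for n in B:
  p=camera_params(n);K=p["camera_matrix"];pin=np.array(B[n])+bx.apply([.042,0,-.004])
  for t in(1.0,1.1,1.15,1.2,1.25):
    r=[]
    for a,s,o in[(-.042,0,.004),(.032,-.036,.004),(.032,-.036,-.004),(.032,.036,.004),(.032,.036,-.004)]:
      X=pin+bx.apply([a*np.cos(t)-o*np.sin(t),s,a*np.sin(t)*1+o*np.cos(t)])
      c=R.from_euler("xyz",p["orientation"]).inv().apply(X-p["xyz"]);u=K[0,2]-K[0,0]*c[0]/c[2];v=K[1,2]+K[1,1]*c[1]/c[2]
      r.append((round((u-120)*2),round((v-200)*2)) if n=="scene" else (round(500+(u-370)*2.5),round((v-120)*2.5)))
    print(n,t,r)
```

```text
top 1.0 [(625, 214), (700, 142), (697, 132), (586, 147), (584, 138)]
top 1.1 [(623, 209), (701, 146), (698, 136), (587, 152), (585, 141)]
top 1.15 [(623, 207), (701, 148), (699, 138), (587, 154), (586, 143)]
top 1.2 [(622, 204), (701, 151), (699, 140), (588, 156), (586, 145)]
top 1.25 [(622, 202), (702, 153), (700, 142), (588, 159), (586, 147)]
scene 1.0 [(248, 160), (236, 211), (245, 220), (317, 122), (325, 131)]
scene 1.1 [(252, 164), (232, 208), (241, 217), (313, 119), (322, 127)]
scene 1.15 [(254, 167), (230, 206), (240, 215), (311, 117), (320, 126)]
scene 1.2 [(256, 169), (228, 204), (238, 213), (309, 115), (318, 124)]
scene 1.25 [(259, 171), (226, 202), (236, 211), (307, 114), (317, 122)]
```

```bash
python3 -c "
from cell import *
print(ticket.finish_job())"
```

```text
the job is handed in; nothing more can be done
None
```

Lid 4, the rightmost, was the unlatched one. It now stands open against its stop, and the job is handed in. `finish_job` gives no verdict.

- **Finding it:** lid 4 was the first lid I pressed at its dot, with the fingers shut. It gave way at about 2 N, which matches the pin friction, so I did not press the other three.
- **Opening it:** I pushed it 36 mm down, then on toward box +x until it stopped moving at about 12 N. I then backed off, lifted clear and moved the arm aside.
- **Tilt check:** in the last pictures, the dot in the top view fits about 1.2 to 1.25 rad. The raised edge fits roughly 1.1 to 1.25 rad, which is less exact because the pictures are blurred.
- **Bystanders:** I compared these by eye only. The ring and cup looked unmoved during the push. In the last crops the ring and tweezers looked the same; the cup was out of frame and only an edge of the block was in view.
- **Limits:** the arm was clear of everything with about zero force at 6.2 s, and the highest force I read was about 13 N.

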